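Hold a wall bracket against a sprung mounting plate for screwing

TASK

Zero the fixture's push gauge by twisting its red spring-return knob clockwise to its stop and letting go so that it springs back. Then pick up the white wall bracket, stand it upright on the fixture's deck with its back plate flat against the blue sprung plate and its left edge up to the dark end stop, and push it steadily so that the gauge pointer stays in the green band, never into the red. Finish while still gripping the bracket and pushing like that, as a third hand for the colleague who will screw it on; leave the brown vial, tape roll and small white cup where they are.

Things in the scene. Friction and masses are not known exactly. Their poses are not given: they have to be found in the camera images.
- fixture: fixed aluminium fixture; origin on the worktop; x in the pushing direction (to the blue plate), y left, z up. Deck x -75..130, y -140..70 mm, top at z 12 mm. Carries the blue sprung plate, behind it the grey gauge housing (x 85..125, y -52..43, top z 56 mm, scale on top), on the left the dark end stop, on the right front the red knob
- stop_face (a point): centre of the inner face (facing fixture -y) of the dark steel end stop, a fixed bar at fixture x 0..55 mm, y 45..55 mm, 52 mm high over the worktop; inner face at fixture y = +45 mm. An 8 mm high foot on the deck runs on to x = -16 mm. Axes as the fixture's
- plate_face (a point): centre of the front face of the blue sprung plate (86 mm wide, 50 mm high, 10 mm thick, top 65 mm over the worktop), 40 mm over the worktop; with the plate at rest it is at fixture x = +40, y = -5 mm. Moves with the plate; axes as the fixture's
- sprung_plate (a joint): travel of the blue plate in fixture +x, m: 0 at rest, stop at 0.022. Spring: 4 N to start it, then 0.5 N per mm (11 mm = 9.5 N). The black pointer on it is over the green band of the scale from 0.005 to 0.015 (6.5 to 11.5 N) and over the red from 0.019
- knob_grip (a point): on the upright axis of the red knob, 55 mm over the worktop: the height to grip (TCP here). The knob is a bar 40 mm long, 12 mm wide, from 30 to 57 mm over the worktop, on a disc of radius 21 mm and a black base of radius 26 mm, at fixture x = -20, y = -100 mm. The point's y axis lies along the bar (along fixture y at rest)
- zero_knob (a joint): angle of the red knob, rad: 0 at rest, grows clockwise seen from above to its hard stop at 1.1; a light spring (0.03 to 0.16 N m) turns it back to 0 when let go
- bracket: loose white plastic wall bracket, 0.18 kg, upright at the start; origin on its underside. x points to its flat back plate (80 wide in y, 8 thick, 55 high, outer face at x = +34 mm), y left, z up. Behind the plate a foot (x -32..28, 50 wide, 6 high) and an upright web 12 mm thick that rises to 93 mm as a grip tab with blue stripes (x -26..18 mm). Screw heads at y = +-30 mm
- bracket_grip (a point): centre of the grip tab, at x = -4, y = 0, z = 74 mm of the bracket; the tab is 12 mm thick in y (fingers close along bracket y), 44 mm long in x, top at z = 93 mm
- bracket_face (a point): centre of the outer face of the bracket's back plate: x = +34, y = 0, z = 28 mm of the bracket
- bracket_edge (a point): left edge of that face: x = +34, y = +40, z = 28 mm of the bracket; this edge goes up to the end stop
- brown_vial: bystander: brown vial with a green cap, 30 mm across, 49 mm high, standing loose; origin under its centre
- tape_roll: bystander: white tape roll, 53 mm across, 13 mm high, lying flat; origin under its centre
- small_cup: bystander: small white medicine cup, 41 mm across, 32 mm high, standing loose; origin under its centre
Not all that is in view belongs to the job. Leave any yellow look-alike of the bracket alone.

How it is judged:
By the outcome, as a careful person would: the job done as asked, in the order asked, and still so for the second after the job is handed in, while the arm keeps its last pose, push and grip.
It also fails if it takes over 64 s, if anything falls off the work surface, if the arm or the gripper's body presses on something with over 40 N, if the wrist force passes 120 N, or if a joint passes its speed limit or range.

ROBOT

A 6-joint arm with a two-finger parallel gripper is mounted at the origin on a cart in front of the work surface, level with it; the furniture and walls round the work are solid. World frame = base frame: x ahead of the robot, y to its left, z up, the work surface at z = 0. Lengths are in m, angles in rad, forces in N, time in s.
With the tool pointing down it reaches from about 0.35 to 0.875 m from the base axis. Payload 4.2 kg.
Tool frame: the origin (TCP) lies between the finger pads, 19 mm behind the fingertips; this is the grasp point; z points along the fingers, y is the line along which they close (so a half turn about z gives the same grasp; the last joint's range is limited). The gripper opens to 85 mm and grips with 20 to 120 N. Pads are 22 mm wide; open, the fingers measure 114 mm over their backs; the gripper's body (76 mm by 85 mm) begins 54 mm behind the grasp point. The pads swing forward as they close: fully open they stand 13 mm farther back than shut.
Start: joints at [1.604, 0.385, 0.008, 0, -1.194, -0.259], TCP at [0.14, 0.609, 0.25] pointing down, gripper open.
Joint ranges: [-3.14, 3.14], [-1.21, 2.06], [-1.07, 1.41], [-3.16, 2.05], [-2.99, -0.16], [-3.1, 3.1]. Speed limits (rad/s): [2.79, 2.79, 3.14, 3.14, 3.14, 3.14].

INTERFACE

Orientations are given as a 3x3 rotation matrix whose columns are the frame's x, y, z axes.
In Python, from station import telemetry, optics, manip gives the robot as it stands. The module is installed in compiled form; this text tells all that it offers.
- The arm moves only by the tool jog_arm, never from a script. Its argument "motion" is one flat list of numbers, 7 for each row, row after row: the shift along the tool's x, y, z in mm, then the turn, a rotation vector about the tool's x, y, z in rad, then the opening, from 0 (shut) to 1 (fully open). In form: [dx, dy, dz, ax, ay, az, jaw, dx, dy, dz, ax, ay, az, jaw, ...]. A call has 1 to 20 rows; each row is the pose to reach, as a shift and turn from the pose commanded when the call began, along the tool's axes at that moment; what a row does not reach only later rows make up. A row lasts 1/8 s, in which the tool goes at most 62.5 mm and 10.7 degrees, less where a joint would pass 70% of its speed; a pose out of reach is approached as far as the arm can. A call with a gripper value outside its range is refused whole. The fingers move at their own pace and stop on an object; the grip force is fixed at half the most. Time passes only in rows, so rows that repeat a pose let the fingers close. It gives the time, the measured TCP pose, the force, the opening and the grip force at its end, in the units of the state.
- telemetry.read_state(): the state, without advancing time (a new reading comes with each control period).
- optics.camera(name): name is "side" or "top"; returns a dict with "img" (480x640x3 uint8, blue, green, red), "intrinsics" (3x3 intrinsics, pixels), "D" ([k1, k2, p1, p2, k3] as OpenCV has them; the pictures are not rectified), "R" (3x3) and "t" (3): a world point X has camera coordinates R X + t. Camera axes: x right, y down, z forward; pixel columns grow to the right and rows downward; lengths in m; the calibration is good to about 2 mm. A picture is of the moment at which its call begins. There is no depth.
- manip.hand_in(): hands the job in; it is judged then, once.
The state is a dict: "clock": time; "q": joint angles; "qvel": joint speeds; "effort": joint torques, N m; "ee_pos": TCP position; "tool_rot": TCP orientation; "ft_force": force on the tool from outside, world axes, zero at the start; "moment": the same for the moment, N m; "grip_width": opening from 0.0 (shut) to 1.0 (fully open); "grasp_force": force on a finger pad.
Only numpy, scipy, OpenCV 4.12 (cv2) and the standard library are available. Lean on these libraries where they do the work, as an engineer would, in place of code of your own. Each camera call takes 0.05 s, during which the arm holds its last target. There are 200 camera calls.

## Working session

There is one attempt and no reset: what is moved stays moved. The work goes in short steps, Python scripts to look and compute and a tool call to move; the robot and the scene stay as the last step left them, time stands still between calls to the robot, and variables do not carry over. Pictures are saved under pics/ and viewed, at most 10 in all, crops included, and the job is handed in when it is done.

Besides the shell and the picture viewer there is one more tool, called after "Call:" as name(argument=value, ...) on one line, values as JSON. jog_arm: Moves the arm, as the interface text tells. Its arguments: {"type":"object","properties":{"motion":{"type":"array","items":{"type":"number"}}},"required":["motion"]}

```bash
mkdir -p pics; python3 - <<'E'
from station import telemetry, optics
import cv2,pickle
s=telemetry.read_state(); print({k:s[k] for k in('clock','ee_pos','tool_rot','ft_force','grip_width')})
for n in('side','top'):
    c=optics.camera(n); cv2.imwrite(f'pics/{n}0.png',c['img']); pickle.dump(c,open(f'{n}0.pkl','wb'))
    print(n,c['R'],c['t'],c['intrinsics'],c['D'])
E
```

```text
{'clock': 0.0, 'ee_pos': array([0.13979551, 0.60861539, 0.24893115]), 'tool_rot': array([[ 9.74575022e-01, -2.24061095e-01, -3.90157138e-04],
       [-2.24061416e-01, -9.74572749e-01, -2.10696697e-03],
       [ 9.18528117e-05,  2.14081654e-03, -9.99997704e-01]]), 'ft_force': array([-0.8434772 , -0.12058666, -0.65298478]), 'grip_width': 0.9999707946034396}
side [[-0.95599529 -0.29337582  0.00190665]
 [-0.13964567  0.44931514 -0.88239163]
 [ 0.25801568 -0.8438285  -0.47051182]] [0.53375453 0.13615671 1.21666843] [[615.13076403   0.         322.76507554]
 [  0.         615.13076403 240.03447011]
 [  0.           0.           1.        ]] [0.01853111 0.         0.         0.         0.        ]
top [[-0.02689913 -0.999458   -0.01897741]
 [-0.98577901  0.02967167 -0.1654066 ]
 [ 0.16588004  0.01425824 -0.98604286]] [0.04711405 0.53311    1.34656286] [[519.45819498   0.         315.98577355]
 [  0.         519.45819498 235.52674336]
 [  0.           0.           1.        ]] [0.04005213 0.         0.         0.         0.        ]
```

View pics/side0.png

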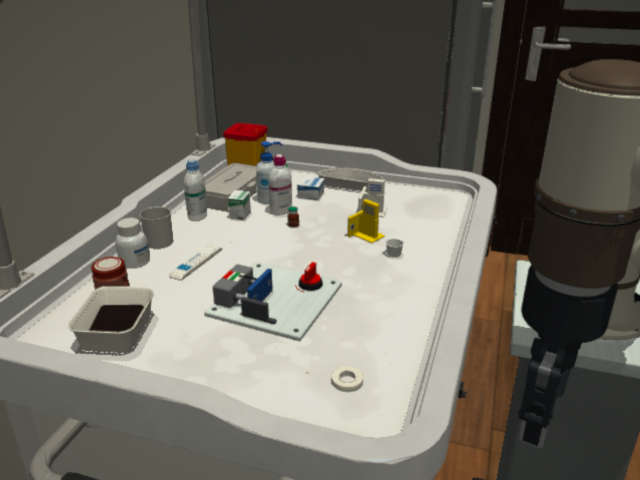

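View pics/top0.png

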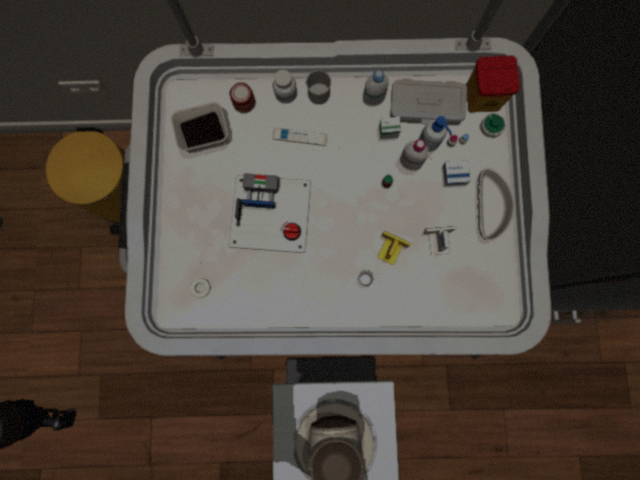

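The side view shows the fixture around (275,295), the white bracket at (373,195) behind the yellow decoy at (367,222). In the top view the fixture is at (270,213), knob (291,231) and bracket (440,238). I'll enlarge these regions.

```bash
python3 - <<'E'
import cv2,numpy as np
t=cv2.imread('pics/top0.png');s=cv2.imread('pics/side0.png')
f=lambda im,x,y,w,h:cv2.resize(im[y:y+h,x:x+w],(400,300),interpolation=cv2.INTER_CUBIC)
a=np.vstack([np.hstack([f(t,220,168,100,75+15)if 0 else f(t,218,168,120,90),f(t,405,208,80,60)]),np.hstack([f(s,200,245,148,111),f(s,335,165,80,60)])])
cv2.imwrite('pics/c1.png',a)
E
```

```text
(no output)
```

View pics/c1.png

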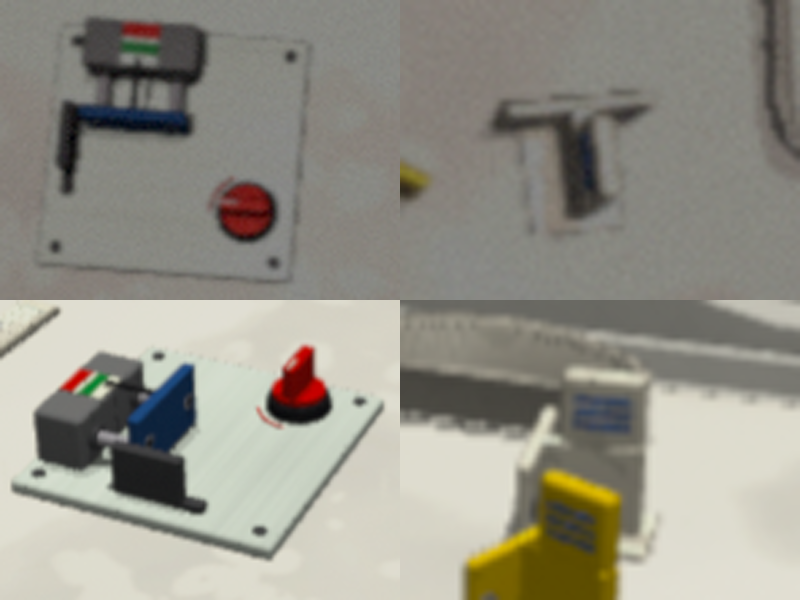

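The crop shows the deck corners, knob and stop clearly. The bracket is T-shaped, with its back plate toward +x and its tab in shadow. I'll take a closer look with contrast stretched.

```bash
python3 - <<'E'
import cv2,numpy as np
t=cv2.imread('pics/top0.png');s=cv2.imread('pics/side0.png')
def f(im,x,y,w,h,W,H):
    c=im[y:y+h,x:x+w].astype(float); lo,hi=np.percentile(c,.5),np.percentile(c,99.5)
    return cv2.resize((np.clip((c-lo)/(hi-lo),0,1)*255).astype('uint8'),(W,H),interpolation=cv2.INTER_NEAREST)
a=np.hstack([f(t,420,220,40,40,400,400),f(s,355,170,40,40,400,400)])
cv2.imwrite('pics/c2.png',a)
E
```

```text
(no output)
```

View pics/c2.png

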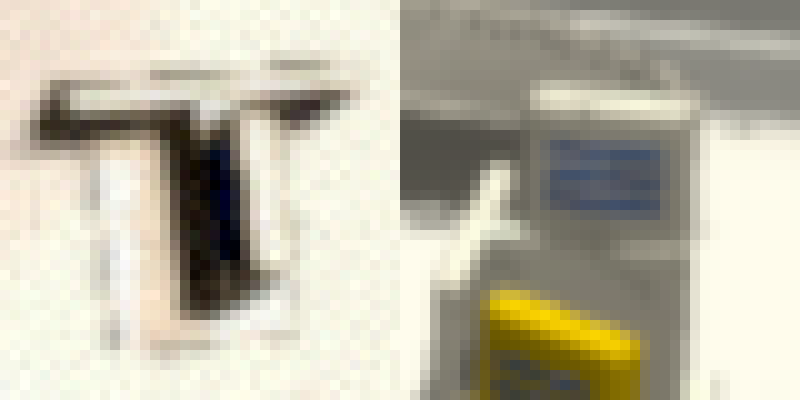

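```bash
cat > h.py <<'E'
import cv2,numpy as np,pickle
from scipy.spatial.transform import Rotation
def load(n): return pickle.load(open(n+'.pkl','rb'))
def ray(c,px,z):
    p=cv2.undistortPoints(np.float64(px).reshape(-1,1,2),c['intrinsics'],np.float64(c['D']))[:,0]
    d=np.c_[p,np.ones(len(p))]@c['R']; C=-c['R'].T@c['t']
    return C+d*((z-C[2])/d[:,2])[:,None]
def fit(L,W):
    L=np.float64(L);W=np.float64(W)[:,:2];a=L-L.mean(0);b=W-W.mean(0)
    th=np.arctan2((a[:,0]*b[:,1]-a[:,1]*b[:,0]).sum(),(a*b).sum())
    R=np.array([[np.cos(th),-np.sin(th)],[np.sin(th),np.cos(th)]])
    t=W.mean(0)-R@L.mean(0); return th,t,(W-(L@R.T+t))*1e3
E
python3 - <<'E'
from h import *
np.set_printoptions(precision=4,suppress=True)
T,S=load('top0'),load('side0')
k=400/120
L=np.array([[130,70],[130,-140],[-75,-140],[-75,70]])/1e3
pt=np.array([[63,22],[310,42],[290,282],[37,265]])/k+[218,168]-.5
k=400/148
ps=np.array([[152,47],[383,105],[270,255],[12,187]])/k+[200,245]-.5
# order for side: back-right, front-right, front-left, back-left
Ls=np.array([[130,-140],[-75,-140],[-75,70],[130,70]])/1e3
for n,l,w in(('top',L,ray(T,pt,.012)),('side',Ls,ray(S,ps,.012))):
    print(n,*fit(l,w))
# red knob & blue masks
for n,c in(('top',T),('side',S)):
    h=cv2.cvtColor(c['img'],cv2.COLOR_BGR2HSV)
    x,y,w,hh=(270,215,45,40) if n=='top' else (290,255,40,45)
    m=cv2.inRange(h,(0,130,60),(10,255,255))|cv2.inRange(h,(170,130,60),(180,255,255))
    sub=m[y:y+hh,x:x+w]; ys,xs=np.nonzero(sub); print(n,'red',xs.min()+x,xs.max()+x,ys.min()+y,ys.max()+y,xs.mean()+x,ys.mean()+y)
    print(ray(c,[[(xs.min()+xs.max())/2+x,(ys.min()+ys.max())/2+y]],.03))
top=lambda u,v:[420+u/10-.5,220+v/10-.5]
sd=lambda u,v:[355+(u-400)/10-.5,170+v/10-.5]
print('plate top T',ray(T,[top(67,98),top(350,83)],.055))
print('tab T',ray(T,[top(264,110),top(274,268)],.093))
print('tab S near edge',ray(S,[sd(530,110),sd(697,120)],.093))
print('plate S inner/outer top edge',ray(S,[sd(510,165),sd(490,165),sd(462,285),sd(440,285)],.055))
E
```

```text
top -0.10586315564628065 [0.5834 0.1956] [[ 0.9322 -0.8116]
 [-0.756   0.8293]
 [ 0.8776  0.6488]
 [-1.0538 -0.6664]]
side -0.10973523472390842 [0.5837 0.2014] [[ 1.2626 -3.2838]
 [ 1.6473  4.0012]
 [ 0.3219 -1.3183]
 [-3.2318  0.6008]]
top red 284 298 223 238 291.41340782122904 230.88268156424581
[[0.5526 0.0996 0.03  ]]
side red 301 320 262 284 310.6014492753623 275.2644927536232
[[0.5598 0.0822 0.03  ]]
plate top T [[ 0.5405 -0.2605  0.055 ]
 [ 0.5422 -0.335   0.055 ]]
tab T [[ 0.5292 -0.3029  0.093 ]
 [ 0.4881 -0.3027  0.093 ]]
tab S near edge [[ 0.5295 -0.2906  0.093 ]
 [ 0.4878 -0.2968  0.093 ]]
plate S inner/outer top edge [[ 0.5457 -0.3421  0.055 ]
 [ 0.5507 -0.3405  0.055 ]
 [ 0.5392 -0.2635  0.055 ]
 [ 0.5445 -0.2618  0.055 ]]
```

Call:
jog_arm(motion=[517, 403, 100, 0, 0, 1.447, 1, 517, 403, 100, 0, 0, 1.447, 1, 517, 403, 100, 0, 0, 1.447, 1, 517, 403, 100, 0, 0, 1.447, 1, 517, 403, 100, 0, 0, 1.447, 1, 517, 403, 100, 0, 0, 1.447, 1, 517, 403, 100, 0, 0, 1.447, 1, 517, 403, 100, 0, 0, 1.447, 1, 517, 403, 100, 0, 0, 1.447, 1, 517, 403, 100, 0, 0, 1.447, 1, 517, 403, 100, 0, 0, 1.447, 1, 517, 403, 100, 0, 0, 1.447, 1, 517, 403, 100, 0, 0, 1.447, 1, 517, 403, 100, 0, 0, 1.447, 1, 517, 403, 100, 0, 0, 1.447, 1, 517, 403, 100, 0, 0, 1.447, 1])

```text
clock: 2.1
ee_pos: [0.5533, 0.1013, 0.1503]
tool_rot: [[-0.101, -0.995, 0.0], [-0.995, 0.101, 0.0], [-0.0, -0.0, -1.0]]
ft_force: [-0.1, 0.4, 0.1]
grip_width: 0.997
grasp_force: 0.0
```

Call:
jog_arm(motion=[1.5, 0, 30, 0, 0, 0, 1, 1.5, 0, 60, 0, 0, 0, 1, 1.5, 0, 80, 0, 0, 0, 1, 1.5, 0, 95, 0, 0, 0, 1, 1.5, 0, 95, 0, 0, 0, 1, 1.5, 0, 95, 0, 0, 0, 0, 1.5, 0, 95, 0, 0, 0, 0, 1.5, 0, 95, 0, 0, 0, 0, 1.5, 0, 95, 0, 0, 0, 0, 1.5, 0, 95, 0, 0, 0, 0, 1.5, 0, 95, 0, 0, 0, 0, 1.5, 0, 95, 0, 0, 0, 0, 1.5, 0, 95, 0, 0, 0, 0, 1.5, 0, 95, 0, 0, 0, 0])

```text
clock: 3.85
ee_pos: [0.5542, 0.0992, 0.0556]
tool_rot: [[-0.101, -0.995, 0.002], [-0.995, 0.101, 0.0], [-0.0, -0.002, -1.0]]
ft_force: [4.2, -3.5, 5.0]
grip_width: 0.124
grasp_force: 62.5
```

Call:
jog_arm(motion=[0, -1, 0, 0, 0, 0.15, 0, 0, -1, 0, 0, 0, 0.3, 0, 0, -1, 0, 0, 0, 0.45, 0, 0, -1, 0, 0, 0, 0.6, 0, 0, -1, 0, 0, 0, 0.75, 0, 0, -1, 0, 0, 0, 0.9, 0, 0, -1, 0, 0, 0, 1.0, 0, 0, -1, 0, 0, 0, 1.05, 0, 0, -1, 0, 0, 0, 1.08, 0, 0, -1, 0, 0, 0, 1.08, 0])

```text
clock: 5.1
ee_pos: [0.5542, 0.0993, 0.0556]
tool_rot: [[-0.925, -0.38, -0.0], [-0.38, 0.925, 0.0], [-0.0, 0.0, -1.0]]
ft_force: [0.0, -1.2, 8.0]
grip_width: 0.128
grasp_force: 62.8
```

```bash
python3 -c "
from station import telemetry as t
import numpy as np
s=t.read_state();print(s['q'],s['ft_force'],s['moment'],np.arctan2(s['tool_rot'][1,1],s['tool_rot'][0,1]))"
```

```text
[ 4.65069065e-01  4.95434044e-01 -3.76574044e-01 -2.50021782e-04
 -6.98735646e-01 -1.64597242e+00] [ 0.01748468 -1.21708093  8.03338772] [-0.05737195  0.00207205  0.12868642] 1.9604978740113923
```

Call:
jog_arm(motion=[0, 0, 0, 0, 0, 0.03, 0, 0, 0, 0, 0, 0, 0.06, 0, 0, 0, 0, 0, 0, 0.08, 0, 0, 0, 0, 0, 0, 0.1, 0, 0, 0, 0, 0, 0, 0.1, 0])

```text
clock: 5.72
ee_pos: [0.5542, 0.0994, 0.0557]
tool_rot: [[-0.957, -0.291, -0.0], [-0.291, 0.957, -0.001], [0.0, -0.001, -1.0]]
ft_force: [-0.9, -1.0, 7.6]
grip_width: 0.122
grasp_force: 68.1
```

```bash
python3 -c "
from station import telemetry as t
import numpy as np
s=t.read_state();print(s['ft_force'],s['moment'],np.arctan2(s['tool_rot'][1,1],s['tool_rot'][0,1]))"
```

```text
[-0.85828308 -1.01878816  7.60029968] [-0.13023648  0.06901687  1.17388964] 1.865714091288734
```

Call:
jog_arm(motion=[0, 0, 0, 0, 0, 0.08, 1, 0, 0, 0, 0, 0, 0.08, 1, 0, 0, 0, 0, 0, 0.08, 1, 0, 0, 0, 0, 0, 0.08, 1, 0, 0, 0, 0, 0, 0.08, 1, 0, 0, 0, 0, 0, 0.08, 1, 0, 0, 0, 0, 0, 0.08, 1, 0, 0, 0, 0, 0, 0.08, 1, 0, 0, -40, 0, 0, 0.08, 1, 0, 0, -90, 0, 0, 0.08, 1, 0, 0, -140, 0, 0, 0.08, 1, 0, 0, -140, 0, 0, 0.08, 1])

```text
clock: 7.22
ee_pos: [0.5568, 0.0999, 0.2]
tool_rot: [[-0.978, -0.208, 0.01], [-0.208, 0.978, 0.004], [-0.01, 0.002, -1.0]]
ft_force: [-0.5, 0.1, -1.0]
grip_width: 1.001
grasp_force: 0.0
```

```bash
python3 - <<'E'
from station import optics,telemetry
import cv2,numpy as np,pickle
s=telemetry.read_state();print(s['clock'],s['ee_pos'],s['q'][5])
t=optics.camera('top');sd=optics.camera('side')
f=lambda im,x,y,w,h:cv2.resize(im[y:y+h,x:x+w],(400,300),interpolation=cv2.INTER_CUBIC)
cv2.imwrite('pics/c3.png',np.hstack([f(t['img'],218,168,120,90),f(sd['img'],200,245,148,111)]))
E
```

```text
7.225 [0.55679255 0.09986554 0.19998239] -1.8264121104208373
```

View pics/c3.png

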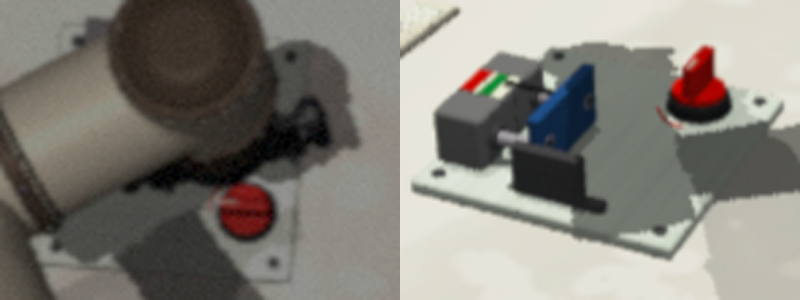

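The picture shows the red knob back at rest, with its bar level at about (245,212) in the top crop. Next is the bracket.

Call:
jog_arm(motion=[130, -382, 0, 0, 0, 0.15, 1, 130, -382, 0, 0, 0, 0.15, 1, 130, -382, 0, 0, 0, 0.15, 1, 130, -382, 0, 0, 0, 0.15, 1, 130, -382, 0, 0, 0, 0.15, 1, 130, -382, 0, 0, 0, 0.15, 1, 130, -382, 0, 0, 0, 0.15, 1, 130, -382, 40, 0, 0, 0.15, 1, 130, -382, 40, 0, 0, 0.15, 1, 130, -382, 40, 0, 0, 0.15, 1])

```text
clock: 8.57
ee_pos: [0.5066, -0.3015, 0.1551]
tool_rot: [[-0.998, -0.06, -0.001], [-0.06, 0.998, -0.0], [0.001, -0.0, -1.0]]
ft_force: [-0.5, 0.1, 0.4]
grip_width: 1.001
grasp_force: 0.0
```

Call:
jog_arm(motion=[-2.5, 0, 30, 0, 0, 0, 1, -2.5, 0, 60, 0, 0, 0, 1, -2.5, 0, 78, 0, 0, 0, 1, -2.5, 0, 78, 0, 0, 0, 1, -2.5, 0, 78, 0, 0, 0, 1, -2.5, 0, 78, 0, 0, 0, 0, -2.5, 0, 78, 0, 0, 0, 0, -2.5, 0, 78, 0, 0, 0, 0, -2.5, 0, 78, 0, 0, 0, 0, -2.5, 0, 78, 0, 0, 0, 0, -2.5, 0, 78, 0, 0, 0, 0, -2.5, 0, 78, 0, 0, 0, 0, -2.5, 0, 78, 0, 0, 0, 0, -2.5, 0, 78, 0, 0, 0, 0])

```text
clock: 10.32
ee_pos: [0.509, -0.3016, 0.0772]
tool_rot: [[-0.998, -0.059, 0.0], [-0.059, 0.998, -0.0], [-0.0, -0.0, -1.0]]
ft_force: [-0.2, -0.9, 1.1]
grip_width: 0.131
grasp_force: 58.8
```

Call:
jog_arm(motion=[0, 0, -30, 0, 0, 0, 0, 0, 0, -70, 0, 0, 0, 0, 0, 0, -105, 0, 0, 0, 0, 0, 0, -120, 0, 0, 0, 0, -4, 25, -120, 0, 0, 0.01, 0, -14, 80, -120, 0, 0, 0.03, 0, -24, 140, -120, 0, 0, 0.05, 0, -34, 200, -120, 0, 0, 0.07, 0, -45, 260, -120, 0, 0, 0.09, 0, -55, 320, -120, 0, 0, 0.11, 0, -66, 380, -120, 0, 0, 0.13, 0, -76, 440, -120, 0, 0, 0.15, 0, -83, 480, -120, 0, 0, 0.16, 0, -86, 495, -120, 0, 0, 0.166, 0, -86, 495, -120, 0, 0, 0.166, 0, -86, 495, -120, 0, 0, 0.166, 0])

```text
clock: 12.32
ee_pos: [0.5651, 0.1964, 0.1963]
tool_rot: [[-0.994, 0.108, -0.002], [0.108, 0.994, -0.001], [0.002, -0.001, -1.0]]
ft_force: [1.1, -0.2, -1.9]
grip_width: 0.133
grasp_force: 59.1
```

```bash
python3 - <<'E'
from station import optics,telemetry
import cv2,numpy as np,pickle
s=telemetry.read_state();print(s['clock'],s['ee_pos'],s['tool_rot'])
t=optics.camera('top');sd=optics.camera('side')
pickle.dump(t,open('top4.pkl','wb'));pickle.dump(sd,open('side4.pkl','wb'))
f=lambda im,x,y,w,h:cv2.resize(im[y:y+h,x:x+w],(400,300),interpolation=cv2.INTER_CUBIC)
cv2.imwrite('pics/c4.png',np.hstack([f(t['img'],218,168,120,90),f(sd['img'],200,200,200,150)]))
E
```

```text
12.325 [0.56512226 0.19637117 0.19631637] [[-9.94120393e-01  1.08265702e-01 -1.78399897e-03]
 [ 1.08267467e-01  9.94121372e-01 -9.24006908e-04]
 [ 1.67347325e-03 -1.11172316e-03 -9.99997982e-01]]
```

View pics/c4.png

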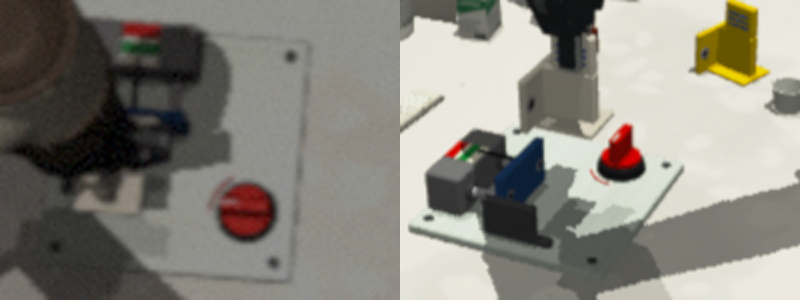

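Call:
jog_arm(motion=[0, 0, 30, 0, 0, 0, 0, 0, 0, 60, 0, 0, 0, 0, 0, 0, 85, 0, 0, 0, 0, 0, 0, 98, 0, 0, 0, 0, 0, 0, 104, 0, 0, 0, 0, 0, 0, 105.5, 0, 0, 0, 0, 0, 0, 105.5, 0, 0, 0, 0])

```text
clock: 13.3
ee_pos: [0.5662, 0.1979, 0.0924]
tool_rot: [[-0.994, 0.107, 0.001], [0.107, 0.994, 0.001], [-0.001, 0.001, -1.0]]
ft_force: [0.1, 0.2, -2.5]
grip_width: 0.13
grasp_force: 59.0
```

Call:
jog_arm(motion=[0, 0, 1, 0, 0, 0, 0, 0, 0, 2, 0, 0, 0, 0, 0, 0, 2.7, 0, 0, 0, 0, 0, 0, 2.7, 0, 0, 0, 0])

```text
clock: 13.8
ee_pos: [0.5657, 0.1977, 0.0892]
tool_rot: [[-0.994, 0.107, 0.0], [0.107, 0.994, 0.0], [-0.0, 0.0, -1.0]]
ft_force: [-1.2, -0.8, 0.4]
grip_width: 0.132
grasp_force: 59.4
```

Call:
jog_arm(motion=[0, 0, 0.4, 0, 0, 0, 0, 0, 1.5, 0.4, 0, 0, 0, 0, 0, 3, 0.4, 0, 0, 0, 0, 0, 4, 0.4, 0, 0, 0, 0, 0, 4, 0.4, 0, 0, 0, 0])

```text
clock: 14.42
ee_pos: [0.5666, 0.2012, 0.0892]
tool_rot: [[-0.994, 0.107, 0.001], [0.107, 0.994, -0.001], [-0.001, -0.001, -1.0]]
ft_force: [-0.1, -3.2, 4.4]
grip_width: 0.131
grasp_force: 60.2
```

Call:
jog_arm(motion=[0, 0.7, 0, 0, 0, 0, 0, 0, 1.4, 0, 0, 0, 0, 0, 0, 1.4, 0, 0, 0, 0, 0])

```text
clock: 14.8
ee_pos: [0.5669, 0.2026, 0.0892]
tool_rot: [[-0.994, 0.107, 0.001], [0.107, 0.994, -0.001], [-0.001, -0.001, -1.0]]
ft_force: [-0.8, -3.4, 5.7]
grip_width: 0.135
grasp_force: 60.2
```

Call:
jog_arm(motion=[0, 0.5, 0, 0, 0, 0, 0, 0, 1, 0, 0, 0, 0, 0, 0, 1, 0, 0, 0, 0, 0])

```text
clock: 15.18
ee_pos: [0.567, 0.2036, 0.0892]
tool_rot: [[-0.994, 0.107, 0.001], [0.107, 0.994, -0.001], [-0.001, -0.0, -1.0]]
ft_force: [-0.2, -3.1, 4.9]
grip_width: 0.136
grasp_force: 60.2
```

Call:
jog_arm(motion=[0, 0.5, 0, 0, 0, 0, 0, 0, 1, 0, 0, 0, 0, 0, 0, 1, 0, 0, 0, 0, 0])

```text
clock: 15.55
ee_pos: [0.567, 0.204, 0.0893]
tool_rot: [[-0.994, 0.107, 0.001], [0.107, 0.994, -0.002], [-0.001, -0.001, -1.0]]
ft_force: [-0.5, -5.1, 5.4]
grip_width: 0.13
grasp_force: 60.3
```

Call:
jog_arm(motion=[0, 0.5, 0, 0, 0, 0, 0, 0, 1, 0, 0, 0, 0, 0, 0, 1, 0, 0, 0, 0, 0])

```text
clock: 15.92
ee_pos: [0.5669, 0.2042, 0.0893]
tool_rot: [[-0.994, 0.108, -0.0], [0.108, 0.994, -0.003], [-0.0, -0.003, -1.0]]
ft_force: [-0.2, -7.1, 6.5]
grip_width: 0.133
grasp_force: 60.4
```

Call:
jog_arm(motion=[-4, -0.5, 0, 0, 0, 0, 0, -8, -0.5, 0, 0, 0, 0, 0, -12, -0.5, 0, 0, 0, 0, 0, -16, -0.5, 0, 0, 0, 0, 0, -18, -0.5, 0, 0, 0, 0, 0, -18, -0.5, 0, 0, 0, 0, 0])

```text
clock: 16.68
ee_pos: [0.5831, 0.2023, 0.0893]
tool_rot: [[-0.994, 0.107, -0.003], [0.107, 0.994, -0.003], [0.003, -0.003, -1.0]]
ft_force: [-6.4, -4.6, 9.7]
grip_width: 0.133
grasp_force: 60.9
```

Call:
jog_arm(motion=[-1.5, 0, 0, 0, 0, 0, 0, -3, 0, 0, 0, 0, 0, 0, -3, 0, 0, 0, 0, 0, 0])

```text
clock: 17.05
ee_pos: [0.5859, 0.2019, 0.0894]
tool_rot: [[-0.994, 0.107, -0.004], [0.107, 0.994, -0.003], [0.003, -0.003, -1.0]]
ft_force: [-6.4, -4.7, 9.8]
grip_width: 0.136
grasp_force: 60.9
```

Call:
jog_arm(motion=[-1.5, 0, 0, 0, 0, 0, 0, -3, 0, 0, 0, 0, 0, 0, -3, 0, 0, 0, 0, 0, 0])

```text
clock: 17.42
ee_pos: [0.5875, 0.2017, 0.0894]
tool_rot: [[-0.994, 0.107, -0.006], [0.107, 0.994, -0.003], [0.006, -0.004, -1.0]]
ft_force: [-11.8, -3.2, 13.0]
grip_width: 0.136
grasp_force: 61.5
```

Call:
jog_arm(motion=[-1, 0, -1, 0, -0.004, 0, 0, -2, 0, -1.5, 0, -0.008, 0, 0, -3, 0, -1.5, 0, -0.008, 0, 0, -3, 0, -1.5, 0, -0.008, 0, 0])

```text
clock: 17.92
ee_pos: [0.5895, 0.2015, 0.0893]
tool_rot: [[-0.994, 0.107, -0.001], [0.107, 0.994, -0.004], [0.0, -0.004, -1.0]]
ft_force: [-9.6, -1.2, 7.5]
grip_width: 0.135
grasp_force: 60.7
```

Call:
jog_arm(motion=[-1, 0, 0, 0, 0, 0, 0, -2, 0, 0, 0, 0, 0, 0, -3, 0, 0, 0, 0, 0, 0, -3, 0, 0, 0, 0, 0, 0])

```text
clock: 18.42
ee_pos: [0.5921, 0.2012, 0.0894]
tool_rot: [[-0.994, 0.108, -0.002], [0.108, 0.994, -0.004], [0.001, -0.004, -1.0]]
ft_force: [-10.9, -2.0, 8.6]
grip_width: 0.132
grasp_force: 60.8
```

```bash
python3 - <<'E'
from station import optics,telemetry
import cv2,numpy as np,pickle
s=telemetry.read_state();print(s['clock'],s['ee_pos'],s['tool_rot'],s['moment'])
sd=optics.camera('side');t=optics.camera('top')
f=lambda im,x,y,w,h,W=400,H=300:cv2.resize(im[y:y+h,x:x+w],(W,H),interpolation=cv2.INTER_CUBIC)
cv2.imwrite('pics/c5.png',np.hstack([f(sd['img'],205,255,80,60,480,360),f(t['img'],230,165,60,67,320,360)]))
E
```

```text
18.425 [0.59208296 0.20117189 0.08936331] [[-0.99420125  0.10752469 -0.00152211]
 [ 0.10753036  0.99419237 -0.00432952]
 [ 0.00104774 -0.00446808 -0.99998947]] [-0.05474619  3.41051271  0.10620855]
```

View pics/c5.png

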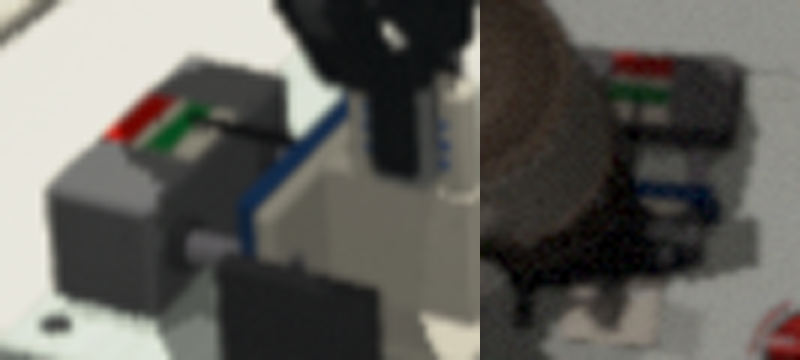

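Call:
jog_arm(motion=[-1.2, 0.5, 0, 0, -0.003, 0, 0, -2.4, 0.5, 0, 0, -0.003, 0, 0, -3.6, 0.5, 0, 0, -0.003, 0, 0, -4.8, 0.5, 0, 0, -0.003, 0, 0, -5.6, 0.5, 0, 0, -0.003, 0, 0, -5.6, 0.5, 0, 0, -0.003, 0, 0, -5.6, 0.5, 0, 0, -0.003, 0, 0])

```text
clock: 19.4
ee_pos: [0.5965, 0.2008, 0.0894]
tool_rot: [[-0.994, 0.108, -0.001], [0.108, 0.994, -0.006], [0.0, -0.006, -1.0]]
ft_force: [-14.7, -0.6, 9.9]
grip_width: 0.135
grasp_force: 61.1
```

```bash
python3 - <<'E'
from station import optics,telemetry
import cv2,numpy as np,pickle
s=telemetry.read_state();print(s['clock'],s['ee_pos'],s['tool_rot'],s['moment'])
sd=optics.camera('side');t=optics.camera('top')
f=lambda im,x,y,w,h,W=400,H=300:cv2.resize(im[y:y+h,x:x+w],(W,H),interpolation=cv2.INTER_CUBIC)
cv2.imwrite('pics/c6.png',np.hstack([f(sd['img'],205,255,80,60,480,360),np.clip(f(t['img'],230,165,60,67,320,360)*1.0*2,0,255).astype('uint8')]))
E
```

```text
19.4 [0.59653104 0.20075931 0.08938099] [[-9.94187995e-01  1.07652830e-01 -1.04815389e-03]
 [ 1.07657013e-01  9.94172623e-01 -5.54640435e-03]
 [ 4.44959776e-04 -5.62700974e-03 -9.99984069e-01]] [0.01273595 4.28115018 0.17469468]
```

View pics/c6.png

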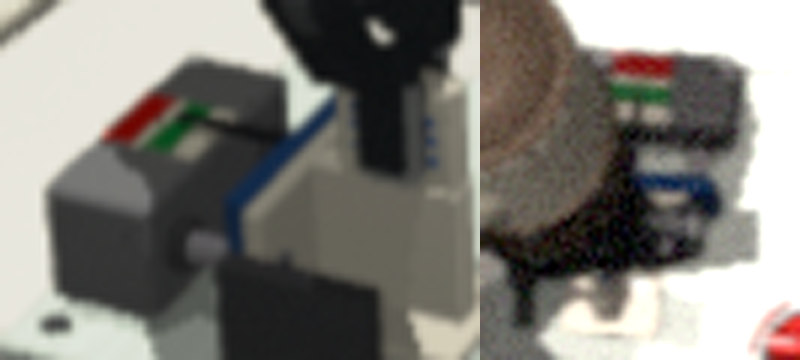

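```bash
python3 - <<'E'
from station import optics
from h import *
S=load('side0'); N=optics.camera('side')
th,o=-.107,np.array([.5834,.197])
def proj(x,y,z):
    p=np.array([*(o+[np.cos(th)*x-np.sin(th)*y,np.sin(th)*x+np.cos(th)*y]),z])
    return cv2.projectPoints(p,cv2.Rodrigues(S['R'])[0],S['t'],S['intrinsics'],np.float64(S['D']))[0].ravel()
e0,e1=proj(.05,.038,.06),proj(.06,.038,.06); print('px per 10mm',e1-e0,e0)
def prof(c,dx,dy):  # blueness patch registration around the plate's top-left back corner
    im=c['img'].astype(float); return im[...,0]-im[...,2]
A,B=prof(S,0,0),prof(N,0,0)
for d in np.arange(0,.022,.002):
    q=proj(.05+d,.038,.06); print(d,q.round(1))
for n,M in(('rest',A),('now',B)):
    for r in range(285,297,2):
        row=M[r,225:275]; k=np.nonzero(row>30)[0]
        if len(k):
            i=k[0]; print(n,r,round(225+i-1+(30-row[i-1])/(row[i]-row[i-1]),2),end=' | ')
    print()
# green band profile along the pointer
hsv=cv2.cvtColor(N['img'],cv2.COLOR_BGR2HSV)
for r in range(270,284): print(r,''.join('G' if g>r_+25 and g>b+15 else 'R' if r_>g+50 else 'k' if max(b,g,r_)<45 else '.' for b,g,r_ in N['img'][r,218:255].astype(int)))
hs=S['img']
print('rest')
for r in range(270,284): print(r,''.join('G' if g>r_+25 and g>b+15 else 'R' if r_>g+50 else 'k' if max(b,g,r_)<45 else '.' for b,g,r_ in hs[r,218:255].astype(int)))
E
```

```text
px per 10mm [-4.64178618 -1.14139722] [247.07673704 291.70115058]
0.0 [247.1 291.7]
0.002 [246.1 291.5]
0.004 [245.2 291.2]
0.006 [244.3 291. ]
0.008 [243.4 290.8]
0.01 [242.4 290.6]
0.012 [241.5 290.3]
0.014 [240.6 290.1]
0.016 [239.7 289.9]
0.018000000000000002 [238.7 289.7]
0.02 [237.8 289.4]
rest 285 249.35 | rest 287 247.47 | rest 289 246.55 | rest 291 247.4 | rest 293 247.96 | rest 295 248.13 | 
now 285 244.65 | now 287 242.67 | now 289 242.44 | now 291 242.67 | now 293 242.84 | now 295 243.5 | 
270 .....................................
271 ...........RRRR......................
272 ..........RRRRR....G............kk...
273 .........RRRRR....GGGG..........k....
274 ........RRRRR....kkkG.........kkkk...
275 .......RRRRR....GGG..kk....kkkkkkk...
276 ......RRRRR...GGGGG....kkkkkkkkkkk...
277 ....RRRRRR...GGGGG......kkkkkkkkkk...
278 .......RR...GGGGG........kkkkkkkkk...
279 ............GGGG.........kkkkkkkk....
280 ........................kkkkkkk......
281 .......................kkk.kkk.......
282 .......................kkk.k.........
283 .....................kkkkkk..........
rest
270 ...........RRR.......................
271 ..........RRRRRR.....................
272 .........RRRRRRR..GGGG...............
273 ........RRRRRRR..GGGGG...............
274 .......RRRRRRR..GGGGGG...............
275 ......RRRRRR...GGGGGG................
276 .....RRRRRR..GGGGGGG......kkkkkkk....
277 ....RRRRRR..GGGGGGG.......kkkkkkkk...
278 .....RRRR..GGGGGGG..........kkkkkkk..
279 ...........GGGGGG....................
280 ..............GG.....................
281 ..............................kk.....
282 ..............................kkk....
283 ..............................kkk....
```

The side view shows the bracket flat against the blue plate. The plate has moved about 4.7 px, or 10 mm, and the pointer tip is mid-green near pixel (236,274). I'll hold briefly to check that it stays there.

Call:
jog_arm(motion=[0, 0, 0, 0, 0, 0, 0, 0, 0, 0, 0, 0, 0, 0, 0, 0, 0, 0, 0, 0, 0, 0, 0, 0, 0, 0, 0, 0, 0, 0, 0, 0, 0, 0, 0, 0, 0, 0, 0, 0, 0, 0])

```text
clock: 20.3
ee_pos: [0.5965, 0.2007, 0.0894]
tool_rot: [[-0.994, 0.108, -0.001], [0.108, 0.994, -0.006], [0.0, -0.006, -1.0]]
ft_force: [-14.3, -0.7, 10.4]
grip_width: 0.131
grasp_force: 61.1
```

```bash
python3 -c "
from station import manip
print(manip.hand_in())"
```

```text
the job is handed in; nothing more can be done
None
```

The job is handed in at about 20 s of the 64 s allowed, with no verdict returned: the knob was turned to its stop and sprang back, and the gripped bracket is held against the blue plate and end stop with the plate pushed in about 10 mm, mid-green.

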